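Stack the drying tray of fired cups by feel

ROBOT

A 6-joint arm with a two-finger parallel gripper is mounted at the origin on the work surface. World frame = base frame: x ahead of the robot, y to its left, z up, the work surface at z = 0. Lengths are in m, angles in rad, forces in N, time in s.
With the tool pointing down it reaches from about 0.375 to 0.925 m from the base axis. Payload 5.7 kg.
Tool frame: the origin (TCP) lies on the centre line of the jaws, within the pads' length; the fingertips stand 14 mm ahead of it and the grasp point (between the pads) lies 5 mm behind it; z points along the fingers, x is the direction in which the jaws open and shut, and the axes are right-handed (so a half turn about z gives the same grasp; the last joint's range is limited). The gripper opens to 85 mm and grips with 20 to 120 N. Pads are 22 mm wide; open, the fingers measure 114 mm over their backs; the gripper's body (76 mm by 85 mm) begins 54 mm behind the grasp point. The pads swing forward as they close: fully open they stand 13 mm farther back than shut.
Start: joints at [1.007, 0.359, 1.51, -0, 1.272, -0.115], TCP at [0.26, 0.541, 0.245] pointing down, gripper open.
Joint ranges: [-2.97, 2.97], [-1.01, 2.36], [0.21, 2.38], [-0.96, 4.11], [0.2, 2.71], [-2.98, 2.98]. Speed limits (rad/s): [2.39, 2.39, 3.14, 3.14, 3.14, 3.14].

INTERFACE

Orientations are given as [roll, pitch, yaw] about the fixed x, y, z axes, in that order (R = Rz(yaw) Ry(pitch) Rx(roll)).
In Python, from workcell import r gives the robot as it stands.
- The arm moves only by the shell command python3 -m handwheel 'ROWS' [FORCE]. ROWS is JSON, a list that holds one entry, the list of rows, each a list of 7 numbers: the closure in counts, from 0 (fully open) to 255 (shut), then the shift along the tool's x, y, z in units of 40 mm (1.0 is 40 mm), then the turn, a rotation vector about the tool's x, y, z in units of 5 degrees (1.0 is 5 degrees). A call has 1 to 8 rows; each row shifts and turns the pose as measured when the row begins, along the tool's axes as they then stand; what a row does not reach is not made up. A row lasts 1/12 s, in which the tool goes at most 41.7 mm and 7.16 degrees, less where a joint would pass 70% of its speed; a pose out of reach is approached as far as the arm can. A call is refused whole if a number of a shift passes 1 or a number of a turn 1, either way. A call with a gripper value outside its range is refused whole. The fingers move at their own pace and stop on an object; FORCE is the grip in N (left out, the last holds). Time passes only in rows, so rows that do not move let the fingers close. It gives the time, the measured TCP pose, the force and the opening at its end, in the units of the state.
- r.get_obs(): the state, without advancing time (a new reading comes with each control period).
- r.read_camera(name): name is "scene" or "top"; returns a dict with "img" (384x512x3 uint8, red, green, blue), "fovy" (degrees; the focal length in pixels is half the picture's height over the tangent of half this angle, whatever the lens; pixels are square), "cx", "cy" (the principal point, pixels), "k1" (the pictures are not rectified: a ray, as slopes to the right and down, at radius r is drawn at 1 + k1 r^2 times it, then the intrinsics apply), "R" (3x3) and "t" (3): a world point X has camera coordinates R X + t. Camera axes: x right, y down, z forward; pixel columns grow to the right and rows downward; lengths in m; the calibration is good to about 2 mm. A picture is of the moment at which its call begins. There is no depth.
- r.sign_off(): hands the job in, once; it reports no verdict.
The state is a dict: "time_s": time; "q": joint angles; "joint_vel": joint speeds; "effort": joint torques, N m; "tcp_pos": TCP position; "tcp_rot": TCP orientation; "force": force on the tool from outside, world axes, zero at the start; "moment": the same for the moment, N m; "finger_gap": opening from 0.0 (shut) to 1.0 (fully open).
Only numpy, scipy, OpenCV 4.12 (cv2) and the standard library are available. Lean on these libraries where they do the work, as an engineer would, in place of code of your own. Each camera call takes 0.05 s, during which the arm holds its last target.

TASK

Lift the orange tray with the two fired cups by its wooden handle and stack it on the blue tray on the cushioned stand, long side along long side, so that all four lugs drop into the sockets and it sits fully home and level; then let go. The blue tray is a little off the stand's centre, so feel for the sockets with a light touch: never press the trays together with more than 25 N, keep the cups standing in the tray, and leave everything else alone.

Things in the scene. Friction and masses are not known exactly. Their poses are not given: they have to be found in the camera images.
- tray: Orange plastic stacking tray, about 0.5 kg, 220 mm (its x) by 170 mm (its y), rim 28 mm high, walls and floor 5 mm. Origin: centre of the underside of its floor, z up. Below the floor four round lugs at x = +-85 mm, y = +-65 mm, 16 mm thick and 13 mm long, the lowest 6 mm tapering to 13 mm; at the start it stands on them on the table. Turned by 180 degrees it fits as well.
- handle (a point): Middle of the orange tray's level wooden handle bar, 75 mm above the tray's origin. The bar runs along the tray's x from end to end, 16 mm wide (y), 22 mm tall, with free space beneath. Axes as the tray's.
- stand: Black cushioned stand fixed to the table, 310 mm (its x) by 225 mm (its y). Origin: centre of its underside on the table, z up. Its sprung aluminium deck carries the blue tray, square with the stand. Deck and blue tray sink straight down under load by 0.4 mm per newton, at most 12 mm, where they stop hard.
- rails (a point): Point fixed on the stand's centre line, 80 mm up: the height of the blue tray's flat rail tops, unloaded. The blue tray (260 by 176 mm) is held firmly, but its centre is up to 12 mm off this point along the stand's x and up to 7 mm along its y, differently each time; no reading tells how much. Its two rails, 44 mm wide, run along x, centred 65 mm either side of its centre. Axes as the stand's.
- socket_level (a point): Point on the stand's centre line, 77 mm up: about where the orange tray's origin comes to rest (within 2 mm in height) with its lugs home; riding on the rails it is 13 mm higher. The blue tray's four sockets are square, 20 mm wide and 18 mm deep, open at the rail tops, at x = +-85 mm, y = +-65 mm from the blue tray's own centre. Its floor then rests on the rails.
- cup_a: Small terracotta-coloured fired cup, 44 mm across, 42 mm high, 50 g, standing loose on the orange tray's floor in the quarter x > 0, y > 0. Origin: centre of its underside, z up.
- cup_b: Small pale fired cup, same size and weight, standing loose on the orange tray's floor in the quarter x < 0, y < 0. Origin: centre of its underside, z up.
- paddle: Wooden paddle 200 mm long lying at the right. Leave alone. Origin on its underside.
- bowl: Blue ceramic bowl, 110 mm across, 50 mm high, at the left. Leave alone. Origin: centre of its underside.
- glaze: Glaze jar, 64 mm across, 100 mm high, at the left. Leave alone. Origin: centre of its underside.
- block: Cork block 110 x 60 x 35 mm beyond the gap between the trays. Leave alone. Origin: centre of its underside.
- brush: Brush 190 mm long lying at the left, beside the jar. Leave alone. Origin on its underside.
Not all that is in view belongs to the job. Leave any pink look-alike of the cup_b alone. Leave any turquoise look-alike of the cup_a alone.

How it is judged:
By the outcome, as a careful person would: the job done as asked, in the order asked, and still so for the second after the job is handed in, with the robot touching nothing.
It also fails if it takes over 72 s, if anything falls off the work surface, if the arm or the gripper's body presses on something with over 40 N, if the wrist force passes 120 N, or if a joint passes its speed limit or range.

## Working session

There is one attempt and no reset: what is moved stays moved. The work goes in short steps, Python scripts to look and compute and a shell command to move; the robot and the scene stay as the last step left them, time stands still between calls to the robot, and variables do not carry over. Pictures are saved under pics/ and viewed, and the job is handed in when it is done.

```bash
mkdir -p pics; ls; python3 - <<'E'
from workcell import r
import cv2,numpy as np
o=r.get_obs(); print(o)
for n in("scene","top"):
    c=r.read_camera(n); cv2.imwrite(f"pics/{n}0.png",c["img"][...,::-1])
    print(n,{k:np.round(v,4).tolist() for k,v in c.items() if k!="img"})
E
```

```text
pics
{'time_s': 0.0, 'q': array([ 1.00691177e+00,  3.59470954e-01,  1.51145309e+00,  3.27073901e-05,
        1.27249381e+00, -1.15101720e-01]), 'joint_vel': array([ 0.00179173, -0.00122418,  0.00012113, -0.00047688,  0.00042753,
        0.0015941 ]), 'effort': array([ 1.64430840e-03, -5.27602315e+01, -2.78616732e+01,  2.43990326e-05,
        1.29740607e-02,  3.09433904e-05]), 'tcp_pos': array([0.25996345, 0.54002407, 0.24446597]), 'tcp_rot': array([-3.14135199e+00,  1.80953833e-03,  1.12200407e+00]), 'force': array([ 0.32237786, -0.29090255, -0.5250542 ]), 'moment': array([ 0.02226442, -0.00490778, -0.0122319 ]), 'finger_gap': 1.0032073535570496}
scene {'fovy': 43.3772, 'cx': 246.2254, 'cy': 188.5249, 'k1': -0.0109, 'R': [[0.7873, 0.6165, -0.0097], [0.3699, -0.4848, -0.7925], [-0.4933, 0.6204, -0.6098]], 't': [-0.453, -0.1369, 1.7956]}
top {'fovy': 43.9786, 'cx': 260.6951, 'cy': 193.4803, 'k1': 0.0003, 'R': [[0.0019, -0.9999, 0.0156], [-0.9986, -0.0028, -0.0527], [0.0527, -0.0155, -0.9985]], 't': [0.0153, 0.5338, 1.9251]}
```

View pics/scene0.png

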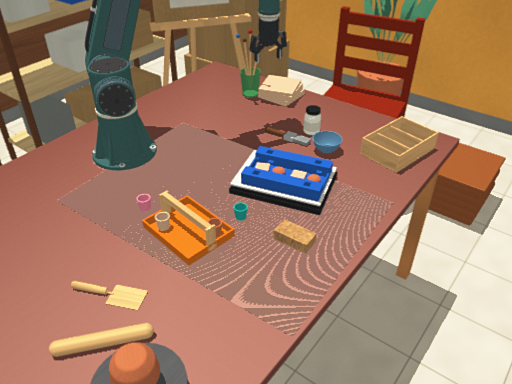

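View pics/top0.png

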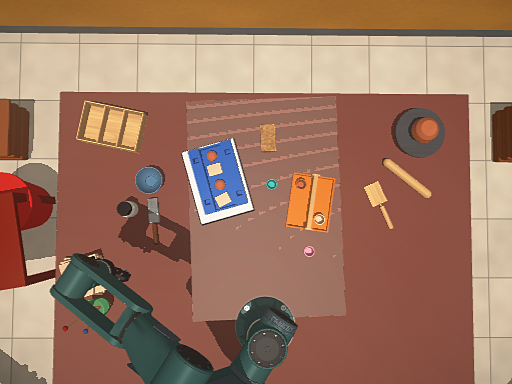

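```bash
cat > h.py <<'E'
import numpy as np,cv2
from workcell import r
def intr(c):
    f=192/np.tan(np.radians(c["fovy"])/2)
    return np.array([[f,0,c["cx"]],[0,f,c["cy"]],[0,0,1.]])
def dist(c): return np.array([c["k1"],0,0,0,0.])
def onplane(c,px,z):
    px=np.asarray(px,float).reshape(-1,1,2)
    s=cv2.undistortPoints(px,intr(c),dist(c))[:,0]
    d=np.c_[s,np.ones(len(s))]@np.array(c["R"]); o=-np.array(c["R"]).T@np.array(c["t"])
    return o+d*((z-o[2])/d[:,2])[:,None]
def proj(c,X):
    rv=cv2.Rodrigues(np.array(c["R"]))[0]
    return cv2.projectPoints(np.asarray(X,float).reshape(-1,1,3),rv,np.array(c["t"],float),intr(c),dist(c))[0][:,0]
E
python3 - <<'E'
import cv2
for n,(x,y,w,h) in dict(top=(170,120,180,140),scene=(120,130,230,140)).items():
    i=cv2.imread(f"pics/{n}0.png")[y:y+h,x:x+w]
    s=min(800/w,600/h)
    cv2.imwrite(f"pics/{n}0c.png",cv2.resize(i,None,fx=s,fy=s,interpolation=cv2.INTER_CUBIC)); print(n,s)
E
```

```text
top 4.285714285714286
scene 3.4782608695652173
```

View pics/top0c.png

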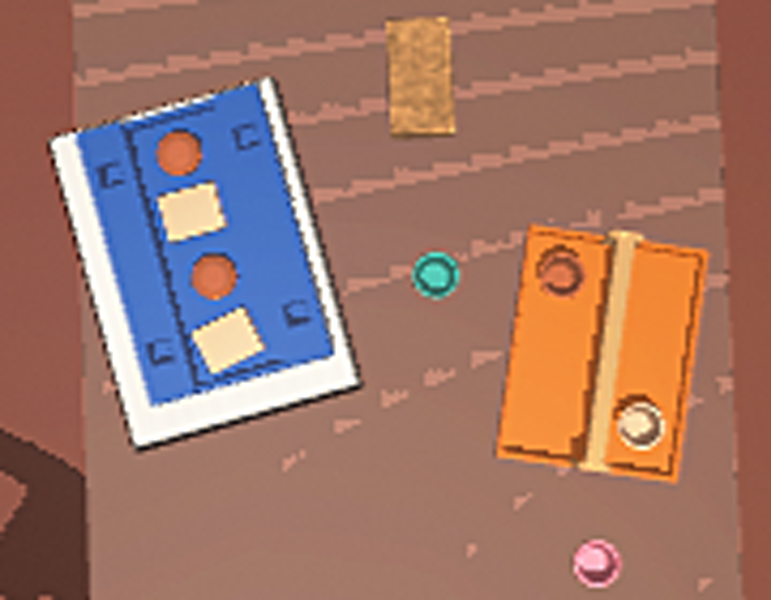

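View pics/scene0c.png

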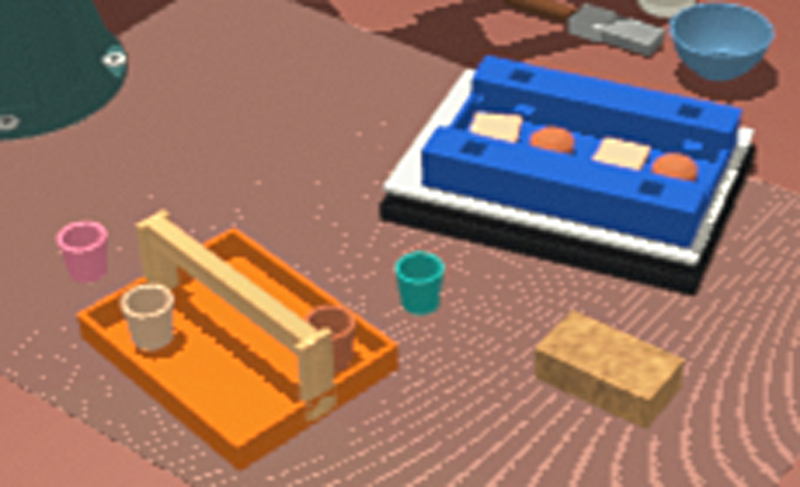

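```bash
python3 - <<'E'
from h import *
C={n:r.read_camera(n) for n in("scene","top")}
t=C["top"]; s=C["scene"]
for n,c in C.items():
    hsv=cv2.cvtColor(c["img"],cv2.COLOR_RGB2HSV)
    def big(lo,hi):
        m=cv2.inRange(hsv,lo,hi); k,l,st,ce=cv2.connectedComponentsWithStats(m); j=1+np.argmax(st[1:,4]); return (l==j).astype(np.uint8)
    if n=="top":
        m=cv2.inRange(hsv,(5,190,150),(17,255,255)); m[:, :280]=0;m[:,340:]=0;m[:165]=0;m[240:]=0
        h=cv2.convexHull(cv2.findNonZero(m)); 
        b=cv2.boxPoints(cv2.minAreaRect(h)); print("orange px",b.tolist())
        w=onplane(c,b,0.041); print(w.round(4).tolist(), w.mean(0), [np.linalg.norm(w[i]-w[i-1]) for i in range(4)])
    m=cv2.inRange(hsv,(108,150,60),(125,255,255)); k,l,st,ce=cv2.connectedComponentsWithStats(m); j=1+np.argmax(st[1:,4]); 
    mm=(l==j).astype(np.uint8); print(n,"blue",st[j])
    if n=="top":
        b=cv2.boxPoints(cv2.minAreaRect(cv2.findNonZero(mm))); w=onplane(c,b,0.08); print("blue",w.round(4).tolist(),w.mean(0),[np.linalg.norm(w[i]-w[i-1]) for i in range(4)])
        m=cv2.inRange(hsv,(0,0,200),(180,60,255)); k,l,st,ce=cv2.connectedComponentsWithStats(m[130:230,170:270]); j=1+np.argmax(st[1:,4]); 
        b=cv2.boxPoints(cv2.minAreaRect(cv2.findNonZero((l==j).astype(np.uint8))))+[170,130]; print("deck px",b.tolist())
        for z in(0.03,0.05): w=onplane(c,b,z);print("deck",z,w.mean(0),[np.linalg.norm(w[i]-w[i-1]) for i in range(4)])
S=np.array([[110,174],[246,137],[161,351],[298,314]])/4.2857+[170,120]
w=onplane(t,S,.08);print("sock top",w.round(4).tolist(),w.mean(0))
S2=np.array([[521,76],[689,110],[474,148],[651,188]])/3.478+[120,130]
w=onplane(s,S2,.08);print("sock scene",w.round(4).tolist(),w.mean(0))
# handle top
H=np.array([[626,236],[594,465]])/4.2857+[170,120]
w=onplane(t,H,.099);print("handle top",w.round(4).tolist(),w.mean(0))
H=np.array([[154,221],[314,341]])/3.478+[120,130]
w=onplane(s,H,.099);print("handle scene",w.round(4).tolist(),w.mean(0))
E
```

```text
scene blue [ 242  146   91   55 2763]
orange px [[285.59356689453125, 225.90310668945312], [293.1153564453125, 172.1761474609375], [334.739501953125, 178.0035400390625], [327.21771240234375, 231.73049926757812]]
[[0.4024, -0.0832, 0.041], [0.6188, -0.1137, 0.041], [0.5958, -0.282, 0.041], [0.3794, -0.2503, 0.041]] [ 0.49910459 -0.18229476  0.041     ] [np.float64(0.16875217941271176), np.float64(0.21851145522862306), np.float64(0.16980451154565418), np.float64(0.21867487859101897)]
top blue [ 188  140   60   74 2091]
blue [[0.6969, 0.307, 0.08], [0.745, 0.1426, 0.08], [0.4962, 0.0707, 0.08], [0.449, 0.2342, 0.08]] [0.5967861  0.18863007 0.08      ] [np.float64(0.2583009706294386), np.float64(0.17127938715265326), np.float64(0.258999211133867), np.float64(0.17019053189096991)]
deck px [[180.9811315536499, 152.43396377563477], [232.49055862426758, 137.71698379516602], [252.8301773071289, 208.90565490722656], [201.32075119018555, 223.6226348876953]]
deck 0.03 [0.58490694 0.19396807 0.03      ] [np.float64(0.2999655286091151), np.float64(0.21701184307772012), np.float64(0.30096561046489123), np.float64(0.21545125111178476)]
deck 0.05 [0.58331026 0.19243278 0.05      ] [np.float64(0.29684100893509435), np.float64(0.214751390763963), np.float64(0.29783067367578236), np.float64(0.213207054333533)]
sock top [[0.6595, 0.2744, 0.08], [0.6943, 0.1495, 0.08], [0.4966, 0.2262, 0.08], [0.5309, 0.1009, 0.08]] [0.5953197  0.18773508 0.08      ]
sock scene [[0.5011, 0.2261, 0.08], [0.6621, 0.2749, 0.08], [0.5373, 0.1022, 0.08], [0.6994, 0.149, 0.08]] [0.59995308 0.18804619 0.08      ]
handle top [[0.6021, -0.1988, 0.099], [0.3934, -0.1688, 0.099]] [ 0.49773841 -0.1837857   0.099     ]
handle scene [[0.4004, -0.1695, 0.099], [0.6096, -0.2004, 0.099]] [ 0.50497644 -0.18490929  0.099     ]
```

```bash
cat >> h.py <<'E'
from scipy.spatial.transform import Rotation as Ro
def togo(p,yawdeg):
    o=r.get_obs(); Rt=Ro.from_euler('xyz',o["tcp_rot"])
    d=Rt.inv().apply(np.array(p)-o["tcp_pos"])
    T=Ro.from_euler('xyz',[np.pi,0,np.radians(yawdeg)])
    w=(Rt.inv()*T).as_rotvec()
    print("t",o["time_s"],"tcp",o["tcp_pos"].round(4),"rpy",np.degrees(o["tcp_rot"]).round(2),"F",o["force"].round(2),"M",o["moment"].round(2),"gap",round(o["finger_gap"],3))
    print("shift units",(d/.04).round(3),"turn units",(np.degrees(w)/5).round(3))
E
python3 -m handwheel '[[[0,0,0,0,0,0,-0.9],[0,0,0,0,0,0,-0.9],[0,0,0,0,0,0,-0.9],[0,0,0,0,0,0,-0.8]]]' 70; python3 -c "
from h import *
togo([.5,-.1835,.2],81.9)"
```

```text
time_s: 0.53
tcp_pos: [0.2597, 0.5396, 0.2436]
tcp_rot: [-3.14, 0.003, 1.439]
force: [-0.2, 0.6, -0.0]
finger_gap: 1.003
t 0.5333 tcp [0.2597 0.5396 0.2436] rpy [-179.92    0.18   82.43] F [-0.24  0.56 -0.02] M [-0.03 -0.01  0.03] gap 1.003
shift units [-17.124   8.34    1.133] turn units [-0.017  0.036  0.105]
```

```bash
python3 -m handwheel '[[[0,-0.4,0.2,0,0,0,0],[0,-0.85,0.42,0,0,0,0],[0,-0.9,0.43,0,0,0,0],[0,-0.9,0.43,0,0,0,0],[0,-0.9,0.43,0,0,0,0],[0,-0.9,0.43,0,0,0,0],[0,-0.9,0.43,0,0,0,0],[0,-0.9,0.43,0,0,0,0]]]' >/dev/null;  python3 -m handwheel '[[[0,-0.9,0.43,0,0,0,0],[0,-0.9,0.43,0,0,0,0],[0,-0.9,0.43,0,0,0,0],[0,-0.9,0.43,0,0,0,0],[0,-0.9,0.43,0,0,0,0],[0,-0.9,0.43,0,0,0,0],[0,-0.9,0.43,0,0,0,0],[0,-0.9,0.43,0,0,0,0]]]' ; python3 -c "
from h import *
togo([.5,-.1835,.2],81.9)"
```

```text
time_s: 1.87
tcp_pos: [0.458, -0.0599, 0.2423]
tcp_rot: [3.139, -0.003, 1.456]
force: [0.6, 0.0, 0.4]
finger_gap: 1.001
t 1.8667 tcp [ 0.458  -0.0599  0.2423] rpy [ 1.7987e+02 -1.5000e-01  8.3450e+01] F [0.64 0.05 0.4 ] M [ 0.05 -0.01 -0.02] gap 1.001
shift units [-2.952  1.394  1.054] turn units [ 0.025 -0.031  0.31 ]
```

```bash
python3 -m handwheel '[[[0,-0.8,0.38,0.2,0,0,0.1],[0,-0.8,0.38,0.2,0,0,0.1],[0,-0.7,0.34,0.2,0,0,0.1],[0,-0.4,0.19,0.2,0,0,0],[0,-0.2,0.1,0.2,0,0,0],[0,0,0,0,0,0,0]]]' ; python3 - <<'E'
from h import *
togo([.5,-.1835,.16],81.9)
for n in("scene","top"):
    c=r.read_camera(n);x,y,w,h=dict(top=(230,130,120,130),scene=(120,130,160,140))[n]
    i=c["img"][y:y+h,x:x+w,::-1]; cv2.imwrite(f"pics/{n}1.png",cv2.resize(i,None,fx=4,fy=4,interpolation=cv2.INTER_CUBIC))
E
```

```text
time_s: 2.37
tcp_pos: [0.5029, -0.1984, 0.2013]
tcp_rot: [3.133, 0.001, 1.42]
force: [-0.3, 0.1, -0.2]
finger_gap: 1.003
t 2.3667 tcp [ 0.5029 -0.1984  0.2013] rpy [1.7949e+02 5.0000e-02 8.1360e+01] F [-0.25  0.05 -0.18] M [ 0.03  0.01 -0.01] gap 1.003
shift units [ 0.359 -0.138  1.031] turn units [ 0.103  0.01  -0.108]
```

View pics/scene1.png

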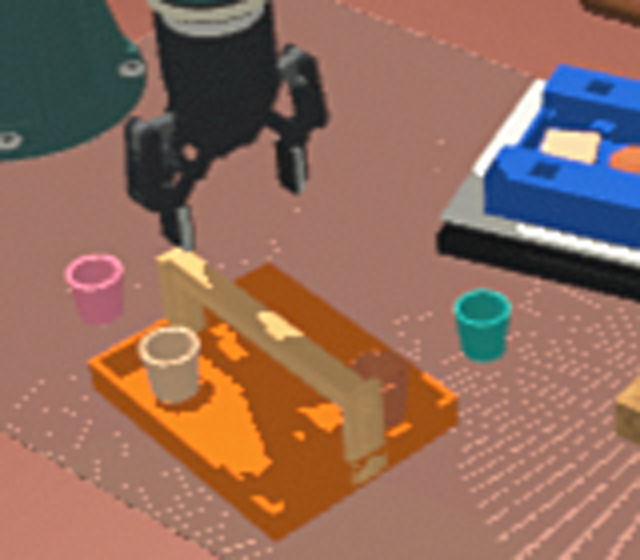

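View pics/top1.png

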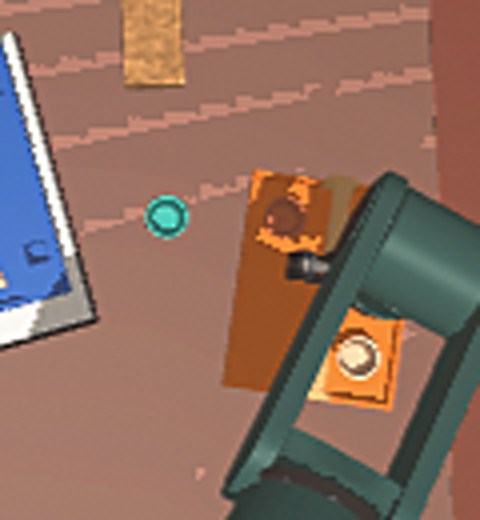

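```bash
python3 -m handwheel '[[[0,0.2,-0.07,0.3,0.05,0,-0.1],[0,0.16,-0.07,0.4,0.05,0,0],[0,0,0,0.3,0,0,0],[0,0,0,0,0,0,0],[0,0,0,0,0,0,0]]]' ; python3 -c "
from h import *
togo([.5,-.1835,.083],81.9)"
```

```text
time_s: 2.88
tcp_pos: [0.498, -0.1731, 0.1646]
tcp_rot: [3.14, -0.001, 1.437]
force: [-0.0, -0.2, 0.4]
finger_gap: 0.999
t 2.8833 tcp [ 0.498  -0.1731  0.1646] rpy [ 1.7992e+02 -8.0000e-02  8.2320e+01] F [-0.02 -0.18  0.37] M [ 0.01 -0.05 -0.  ] gap 0.999
shift units [-0.255  0.081  2.039] turn units [ 0.017 -0.016  0.084]
```

```bash
python3 -m handwheel '[[[0,-0.2,0.06,0,0,0,0],[0,0,0,0,0,0,0],[0,0,0,0,0,0,0]]]' ; python3 -c "
from h import *
togo([.5,-.1835,.083],81.9)"
```

```text
time_s: 3.13
tcp_pos: [0.5, -0.1802, 0.1671]
tcp_rot: [3.138, -0.001, 1.44]
force: [0.6, 0.5, 0.1]
finger_gap: 1.003
t 3.1333 tcp [ 0.5    -0.1802  0.1671] rpy [ 1.7979e+02 -5.0000e-02  8.2500e+01] F [0.59 0.47 0.06] M [0.04 0.04 0.02] gap 1.003
shift units [-0.084  0.003  2.103] turn units [ 0.042 -0.01   0.121]
```

```bash
python3 -m handwheel '[[[0,-0.08,0,0.3,0,0,0.1],[0,0,0,0.5,0,0,0],[0,0,0,0.5,0,0,0],[0,0,0,0.3,0,0,0],[0,0,0,0,0,0,0]]]' ; python3 -c "
from h import *
togo([.5,-.1835,.083],81.9)"
```

```text
time_s: 3.55
tcp_pos: [0.5048, -0.1869, 0.1065]
tcp_rot: [3.126, 0.003, 1.429]
force: [1.1, 0.3, -0.5]
finger_gap: 1.001
t 3.55 tcp [ 0.5048 -0.1869  0.1065] rpy [179.09   0.19  81.89] F [ 1.12  0.28 -0.49] M [-0.03  0.01  0.01] gap 1.001
shift units [ 0.069 -0.139  0.585] turn units [ 0.181  0.038 -0.002]
```

```bash
python3 -m handwheel '[[[0,0.05,-0.1,0.2,0.12,0.03,0],[0,0,0,0.2,0,0,0],[0,0,0,0.15,0,0,0],[0,0,0,0,0,0,0],[0,0,0,0,0,0,0]]]' ; python3 -c "
from h import *
togo([.5,-.1835,.083],81.9)"
```

```text
time_s: 3.97
tcp_pos: [0.5027, -0.1855, 0.0849]
tcp_rot: [3.134, 0.002, 1.428]
force: [-0.4, -0.6, -0.7]
finger_gap: 1.002
t 3.9667 tcp [ 0.5027 -0.1855  0.0849] rpy [1.7955e+02 9.0000e-02 8.1840e+01] F [-0.36 -0.56 -0.68] M [-0.01 -0.01 -0.04] gap 1.002
shift units [ 0.04  -0.074  0.047] turn units [ 0.09   0.018 -0.012]
```

```bash
python3 -m handwheel '[[[0,0.04,-0.05,0.04,0.09,0.02,0],[0,0,0,0,0,0,0],[120,0,0,0,0,0,0],[150,0,0,0,0,0,0],[170,0,0,0,0,0,0],[185,0,0,0,0,0,0],[200,0,0,0,0,0,0],[210,0,0,0,0,0,0]]]' 70; python3 -c "
from h import *
togo([.5,-.1835,.083],81.9)"; python3 -m handwheel '[[[255,0,0,0,0,0,0],[255,0,0,0,0,0,0],[255,0,0,0,0,0,0],[255,0,0,0,0,0,0]]]' 70; python3 -c "
from h import *
togo([.5,-.1835,.083],81.9)"
```

```text
time_s: 4.63
tcp_pos: [0.5021, -0.1836, 0.0851]
tcp_rot: [3.139, 0.0, 1.428]
force: [-0.7, 0.5, 0.6]
finger_gap: 0.186
t 4.6333 tcp [ 0.5021 -0.1836  0.0851] rpy [1.7987e+02 1.0000e-02 8.1840e+01] F [-0.75  0.51  0.59] M [ 0.14  0.28 -0.03] gap 0.186
shift units [-0.005 -0.052  0.051] turn units [ 0.026  0.002 -0.013]
time_s: 4.97
tcp_pos: [0.5021, -0.1836, 0.0852]
tcp_rot: [3.139, 0.0, 1.428]
force: [0.3, -0.4, 1.1]
finger_gap: 0.175
t 4.9667 tcp [ 0.5021 -0.1836  0.0852] rpy [1.7986e+02 1.0000e-02 8.1830e+01] F [ 0.31 -0.39  1.09] M [ 0.09 -0.03  0.02] gap 0.175
shift units [-0.005 -0.052  0.054] turn units [ 0.028  0.003 -0.013]
```

```bash
python3 -m handwheel '[[[255,0,0,-0.1,0,0,0],[255,0,0,-0.15,0,0,0],[255,0,0,-0.2,0,0,0],[255,0,0,-0.2,0,0,0],[255,0,0,-0.15,0,0,0],[255,0,0,-0.1,0,0,0],[255,0,0,0,0,0,0],[255,0,0,0,0,0,0]]]' ; python3 - <<'E'
from h import *
togo([.5,-.1835,.21],81.9)
for n in("scene",):
    c=r.read_camera(n);x,y,w,h=dict(top=(230,130,120,130),scene=(120,130,160,140))[n]
    i=c["img"][y:y+h,x:x+w,::-1]; cv2.imwrite(f"pics/{n}2.png",cv2.resize(i,None,fx=4,fy=4,interpolation=cv2.INTER_CUBIC))
E
```

```text
time_s: 5.63
tcp_pos: [0.4996, -0.1826, 0.1233]
tcp_rot: [-3.139, -0.001, 1.429]
force: [0.0, 0.6, -5.6]
finger_gap: 0.175
t 5.6333 tcp [ 0.4996 -0.1826  0.1233] rpy [-1.7986e+02 -6.0000e-02  8.1850e+01] F [ 0.04  0.59 -5.56] M [-0.01 -0.01 -0.01] gap 0.175
shift units [-0.018  0.008 -2.167] turn units [-0.029 -0.011 -0.01 ]
```

View pics/scene2.png

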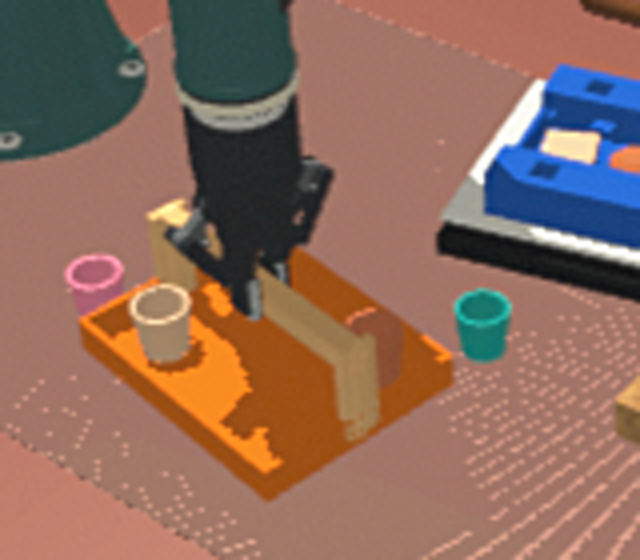

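```bash
python3 -m handwheel '[[[255,0,0,-0.1,0,0,0],[255,0,0,-0.2,0,0,0],[255,0,0,-0.3,0,0,0],[255,0,0,-0.35,0,0,0],[255,0.05,0,-0.35,0,0,0],[255,0.1,0.01,-0.3,0,0,0],[255,0.2,0.02,-0.2,0,0,0],[255,0.3,0.03,-0.1,0,0,0]]]'; python3 -m handwheel '[[[255,0.35,0.04,0,0,0,-0.1],[255,0.35,0.05,0,0,0,-0.2],[255,0.35,0.05,0,0,0,-0.2],[255,0.35,0.05,0,0,0,-0.2],[255,0.35,0.05,0,0,0,-0.2],[255,0.35,0.05,0,0,0,-0.2],[255,0.35,0.05,0,0,0,-0.2],[255,0.35,0.05,0,0,0,-0.2]]]'; python3 - <<'E'
from h import *
togo([.597,.188,.20],106.3)
E
```

```text
time_s: 6.35
tcp_pos: [0.5035, -0.1571, 0.2026]
tcp_rot: [-3.133, -0.002, 1.426]
force: [0.7, 0.2, -6.3]
finger_gap: 0.176
time_s: 7.02
tcp_pos: [0.5292, -0.0348, 0.2035]
tcp_rot: [-3.132, -0.006, 1.562]
force: [-0.1, -1.4, -5.4]
finger_gap: 0.173
t 7.0167 tcp [ 0.5292 -0.0348  0.2035] rpy [-179.44   -0.34   89.5 ] F [-0.13 -1.44 -5.45] M [-0.01 -0.07  0.01] gap 0.173
shift units [5.585 1.647 0.104] turn units [-0.102 -0.084 -3.361]
```

```bash
python3 -m handwheel '[[[255,0.35,0.1,0,0,0,-0.2],[255,0.35,0.11,0,-0.03,-0.03,-0.25],[255,0.35,0.12,0,-0.03,-0.03,-0.25],[255,0.35,0.12,0,-0.03,0,-0.25],[255,0.35,0.13,0,0,0,-0.25],[255,0.35,0.13,0,0,0,-0.25],[255,0.35,0.14,0,0,0,-0.25],[255,0.35,0.14,0,0,0,-0.25]]]'; python3 - <<'E'
from h import *
togo([.597,.188,.20],106.3)
E
```

```text
time_s: 7.68
tcp_pos: [0.5564, 0.0947, 0.2007]
tcp_rot: [-3.131, -0.006, 1.744]
force: [0.1, 0.6, -6.6]
finger_gap: 0.176
t 7.6833 tcp [0.5564 0.0947 0.2007] rpy [-179.41   -0.35   99.93] F [ 0.05  0.59 -6.63] M [-0.03 -0.05 -0.05] gap 0.176
shift units [2.121 1.402 0.016] turn units [-0.113 -0.077 -1.274]
```

```bash
python3 -m handwheel '[[[255,0.32,0.18,0,0,0,-0.25],[255,0.32,0.2,0,0,0,-0.25],[255,0.32,0.22,0,0,0,-0.25],[255,0.28,0.22,0,-0.03,0,-0.2],[255,0.2,0.2,0,-0.03,0,-0.1],[255,0.1,0.12,0,0,0,-0.05],[255,0.05,0.06,0,0,0,0],[255,0,0,0,0,0,0]]]'; python3 -m handwheel '[[[255,0,0,0,0,0,0]]]' >/dev/null;python3 - <<'E'
from h import *
togo([.597,.188,.20],106.3)
for n in("scene","top"):
    c=r.read_camera(n);x,y,w,h=dict(top=(160,110,120,130),scene=(220,90,160,140))[n]
    np.savez(f"pics/{n}3.npz",**c)
    i=c["img"][y:y+h,x:x+w,::-1]; cv2.imwrite(f"pics/{n}3.png",cv2.resize(i,None,fx=4,fy=4,interpolation=cv2.INTER_CUBIC))
E
```

```text
time_s: 8.35
tcp_pos: [0.5862, 0.1812, 0.1976]
tcp_rot: [-3.131, -0.011, 1.852]
force: [0.4, -0.2, -5.6]
finger_gap: 0.172
t 8.4333 tcp [0.586  0.1809 0.1974] rpy [-179.33   -0.6   106.11] F [-0.2   0.77 -6.44] M [-0.04 -0.05 -0.01] gap 0.175
shift units [ 0.094  0.313 -0.068] turn units [-0.133 -0.12  -0.038]
```

View pics/scene3.png

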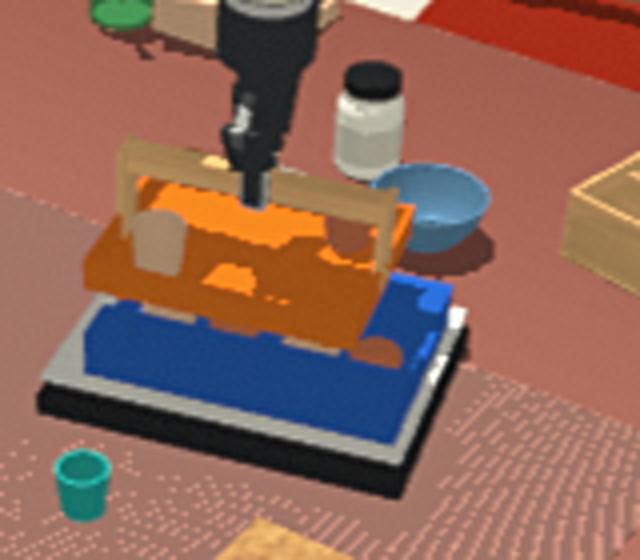

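View pics/top3.png

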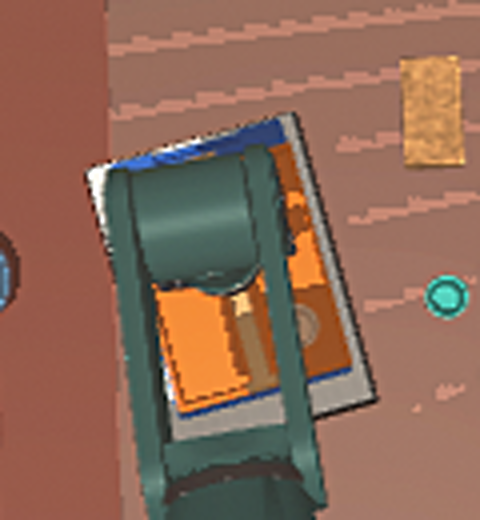

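```bash
python3 -m handwheel '[[[255,0.05,0.15,0.1,-0.06,-0.06,0],[255,0.04,0.15,0.2,-0.06,-0.05,0],[255,0,0,0.1,0,0,0],[255,0,0,0,0,0,0],[255,0,0,0,0,0,0]]]'; python3 - <<'E'
from h import *
togo([.597,.188,.18],106.3)
for n in("scene","top"):
    c=r.read_camera(n);x,y,w,h=dict(top=(160,130,100,90),scene=(230,110,120,100))[n]
    np.savez(f"pics/{n}4.npz",**c)
    i=c["img"][y:y+h,x:x+w,::-1]; cv2.imwrite(f"pics/{n}4.png",cv2.resize(i,None,fx=6,fy=6,interpolation=cv2.INTER_CUBIC))
E
```

```text
time_s: 8.95
tcp_pos: [0.5971, 0.1859, 0.1795]
tcp_rot: [-3.141, 0.001, 1.848]
force: [-0.4, -0.3, -5.9]
finger_gap: 0.174
t 8.95 tcp [0.5971 0.1859 0.1795] rpy [-1.7996e+02  3.0000e-02  1.0590e+02] F [-0.36 -0.33 -5.92] M [ 0.04 -0.07  0.01] gap 0.174
shift units [ 0.052  0.011 -0.013] turn units [-0.008  0.007 -0.079]
```

View pics/scene4.png

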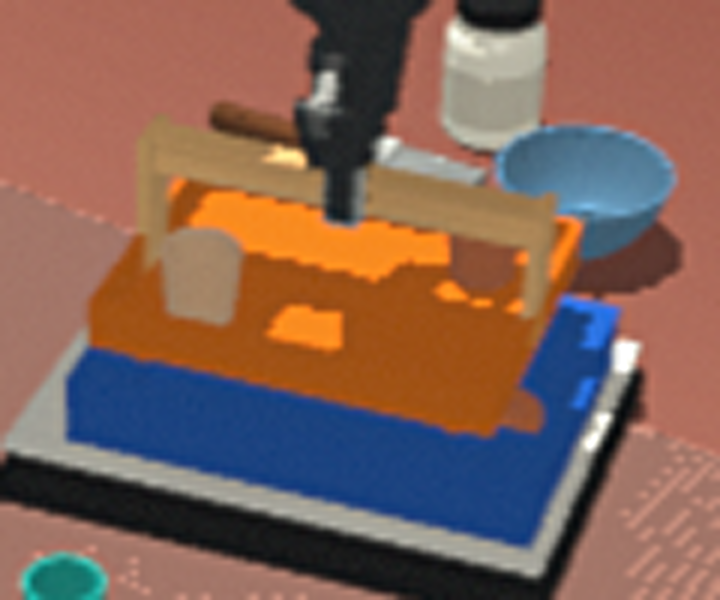

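View pics/top4.png

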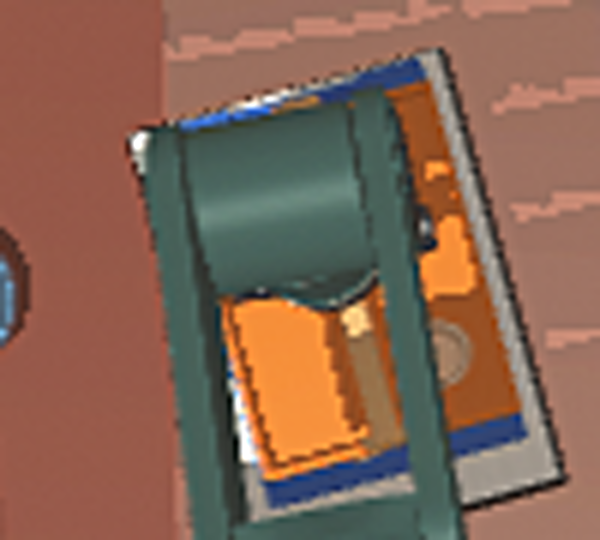

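```bash
python3 - <<'E'
from h import *
s=dict(np.load("pics/scene4.npz"));t=dict(np.load("pics/top4.npz"))
for c in(s,t):
    for k in("fovy","cx","cy","k1"): c[k]=float(c[k])
w=onplane(s,np.array([[158,128],[548,203]])/6+[230,110],.193);print("handle scene",w.round(4).tolist(),w.mean(0).round(4),np.degrees(np.arctan2(*(w[1]-w[0])[1::-1])))
w=onplane(t,np.array([[265,482],[525,413],[430,80]])/6+[160,130],.135);print("rim top",w.round(4).tolist(),((w[0]+w[2])/2).round(4),np.linalg.norm(np.diff(w,axis=0),axis=1),np.degrees(np.arctan2(*(w[2]-w[1])[1::-1])))
# scene rim: left-front (92,302), right-far (580,222), front-right bottom (493,432)
w=onplane(s,np.array([[92,302],[582,222]])/6+[230,110],.135);print("rim scene diag",w.round(4).tolist(),w.mean(0).round(4),np.linalg.norm(w[0]-w[1]))
# edge fits: orange mask right edge (top cam)
E
```

```text
handle scene [[0.4971, 0.155, 0.193], [0.6989, 0.2156, 0.193]] [0.598  0.1853 0.193 ] 16.702090498538457
rim top [[0.4625, 0.2336, 0.135], [0.5068, 0.0688, 0.135], [0.72, 0.1303, 0.135]] [0.5912 0.182  0.135 ] [0.17069292 0.22187807] 16.097300802563826
rim scene diag [[0.5169, 0.0724, 0.135], [0.6797, 0.2923, 0.135]] [0.5983 0.1823 0.135 ] 0.2736437704130101
```

```bash
python3 -m handwheel '[[[255,0.06,0.05,0.15,0,0,-0.08],[255,0.05,0.05,0.1,0,0,0],[255,0,0,0.03,0,0,0],[255,0,0,0,0,0,0],[255,0,0,0,0,0,0]]]'; python3 - <<'E'
from h import *
togo([.6005,.1905,.152],106.3)
E
```

```text
time_s: 9.47
tcp_pos: [0.6, 0.1917, 0.1676]
tcp_rot: [-3.141, 0.0, 1.856]
force: [-0.2, -0.6, -5.4]
finger_gap: 0.171
t 9.4667 tcp [0.6    0.1917 0.1676] rpy [-1.7999e+02  3.0000e-02  1.0634e+02] F [-0.21 -0.64 -5.41] M [0.01 0.03 0.02] gap 0.171
shift units [-0.033  0.003  0.391] turn units [-0.003  0.005  0.009]
```

```bash
python3 -m handwheel '[[[255,-0.03,0,0.05,0,0,0],[255,0,0,0.03,0,0,0],[255,0,0,0.03,0,0,0],[255,0,0,0,0,0,0]]]'; python3 - <<'E'
from h import *
togo([.6005,.1905,.152],106.3)
E
```

```text
time_s: 9.8
tcp_pos: [0.6004, 0.1904, 0.1631]
tcp_rot: [3.142, 0.001, 1.856]
force: [0.2, 0.2, -5.6]
finger_gap: 0.173
t 9.8 tcp [0.6004 0.1904 0.1631] rpy [1.8000e+02 4.0000e-02 1.0635e+02] F [ 0.23  0.24 -5.64] M [ 0.03 -0.02  0.07] gap 0.173
shift units [0.001 0.002 0.277] turn units [0.001 0.007 0.01 ]
```

```bash
python3 -m handwheel '[[[255,0,0,0.05,0,0,0],[255,0,0,0.03,0,0,0],[255,0,0,0,0,0,0]]]'; python3 - <<'E'
from h import *
togo([.6005,.1905,.152],106.3)
E
```

```text
time_s: 10.05
tcp_pos: [0.6006, 0.1903, 0.1598]
tcp_rot: [3.141, 0.001, 1.856]
force: [0.3, -0.2, -6.6]
finger_gap: 0.175
t 10.05 tcp [0.6006 0.1903 0.1598] rpy [1.7997e+02 4.0000e-02 1.0634e+02] F [ 0.3  -0.17 -6.65] M [-0.05 -0.07 -0.01] gap 0.175
shift units [ 0.004 -0.     0.194] turn units [0.005 0.008 0.008]
```

Still no contact 5 mm below rail height, so the lugs appear to be in the sockets. I'll continue in small steps.

```bash
python3 -m handwheel '[[[255,0,0,0.05,0,0,0],[255,0,0,0.03,0,0,0],[255,0,0,0,0,0,0]]]'; python3 - <<'E'
from h import *
togo([.6005,.1905,.152],106.3)
E
python3 -m handwheel '[[[255,0,0,0.05,0,0,0],[255,0,0,0,0,0,0]]]';python3 -c "
from h import *
togo([.6005,.1905,.152],106.3)"
```

```text
time_s: 10.3
tcp_pos: [0.6006, 0.1904, 0.1562]
tcp_rot: [3.141, 0.001, 1.856]
force: [0.3, -0.6, -5.1]
finger_gap: 0.171
t 10.3 tcp [0.6006 0.1904 0.1562] rpy [1.7997e+02 3.0000e-02 1.0633e+02] F [ 0.29 -0.58 -5.06] M [ 0.02 -0.03 -0.05] gap 0.171
shift units [ 0.004 -0.001  0.106] turn units [0.006 0.006 0.006]
time_s: 10.47
tcp_pos: [0.6005, 0.1904, 0.154]
tcp_rot: [3.141, 0.001, 1.856]
force: [-0.6, 0.1, -5.2]
finger_gap: 0.175
t 10.4667 tcp [0.6005 0.1904 0.154 ] rpy [1.7997e+02 3.0000e-02 1.0633e+02] F [-0.61  0.12 -5.24] M [ 0.09  0.   -0.03] gap 0.175
shift units [ 0.003 -0.     0.05 ] turn units [0.005 0.006 0.007]
```

```bash
python3 -m handwheel '[[[255,0,0,0.05,0,0,0],[255,0,0,0,0,0,0]]]';python3 -m handwheel '[[[255,0,0,0.04,0,0,0],[255,0,0,0,0,0,0]]]'; python3 - <<'E'
from h import *
togo([.6005,.1905,.152],106.3)
for n in("scene",):
    c=r.read_camera(n);x,y,w,h=dict(top=(160,130,100,90),scene=(230,110,120,100))[n]
    i=c["img"][y:y+h,x:x+w,::-1]; cv2.imwrite(f"pics/{n}5.png",cv2.resize(i,None,fx=6,fy=6,interpolation=cv2.INTER_CUBIC))
E
```

```text
time_s: 10.63
tcp_pos: [0.6007, 0.1904, 0.1519]
tcp_rot: [3.141, 0.001, 1.856]
force: [-0.6, 0.1, -6.2]
finger_gap: 0.171
time_s: 10.8
tcp_pos: [0.6009, 0.1905, 0.1507]
tcp_rot: [3.14, 0.001, 1.856]
force: [-0.1, 0.4, -4.0]
finger_gap: 0.176
t 10.8 tcp [0.6009 0.1905 0.1507] rpy [1.7992e+02 3.0000e-02 1.0634e+02] F [-0.12  0.42 -3.95] M [ 0.01  0.14 -0.03] gap 0.176
shift units [ 0.003 -0.01  -0.031] turn units [0.016 0.007 0.007]
```

View pics/scene5.png

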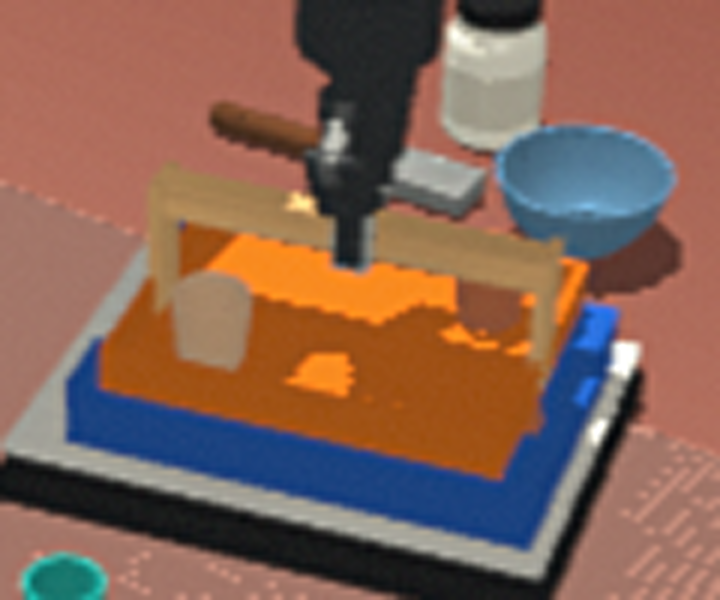

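```bash
python3 -m handwheel '[[[255,0,0,0.04,0,0,0],[255,0,0,0,0,0,0]]]';python3 -m handwheel '[[[255,0,0,0.04,0,0,0],[255,0,0,0,0,0,0],[255,0,0,0,0,0,0]]]'; python3 - <<'E'
from h import *
togo([.6005,.1905,.15],106.3)
E
```

```text
time_s: 11.02
tcp_pos: [0.601, 0.1905, 0.1501]
tcp_rot: [3.14, 0.001, 1.856]
force: [-1.4, -0.6, -0.9]
finger_gap: 0.172
time_s: 11.27
tcp_pos: [0.601, 0.1905, 0.1495]
tcp_rot: [3.139, 0.001, 1.856]
force: [-2.7, -0.3, -0.1]
finger_gap: 0.171
t 11.2667 tcp [0.601  0.1905 0.1495] rpy [1.7986e+02 4.0000e-02 1.0634e+02] F [-2.67 -0.28 -0.12] M [-0.02  0.45 -0.02] gap 0.171
shift units [ 0.003 -0.013 -0.012] turn units [0.028 0.008 0.008]
```

```bash
python3 -m handwheel '[[[255,0,-0.025,0,0.02,0,0],[255,0,0,0,0,0,0],[255,0,0,0,0,0,0]]]'; python3 - <<'E'
from h import *
togo([.6005,.1905,.15],106.3)
E
```

```text
time_s: 11.52
tcp_pos: [0.6009, 0.1905, 0.15]
tcp_rot: [3.139, 0.001, 1.856]
force: [-2.2, -0.6, -1.1]
finger_gap: 0.172
t 11.5167 tcp [0.6009 0.1905 0.15  ] rpy [1.7984e+02 4.0000e-02 1.0633e+02] F [-2.19 -0.61 -1.15] M [-0.04  0.32 -0.05] gap 0.172
shift units [ 0.003 -0.01   0.   ] turn units [0.031 0.008 0.007]
```

```bash
python3 -m handwheel '[[[255,0,-0.05,0.06,0.03,0,0],[255,0,0,0.03,0,0,0],[255,0,0,0,0,0,0]]]'; python3 - <<'E'
from h import *
togo([.6005,.1905,.15],106.3)
E
```

```text
time_s: 11.77
tcp_pos: [0.6009, 0.1905, 0.1479]
tcp_rot: [3.137, 0.001, 1.856]
force: [-2.3, -1.8, 3.3]
finger_gap: 0.174
t 11.7667 tcp [0.6009 0.1905 0.1479] rpy [1.7974e+02 5.0000e-02 1.0633e+02] F [-2.27 -1.82  3.29] M [-0.04  0.57 -0.04] gap 0.174
shift units [ 0.004 -0.01  -0.052] turn units [0.053 0.009 0.006]
```

```bash
python3 -m handwheel '[[[205,0,0,0,0,0,0],[195,0,0,0,0,0,0],[185,0,0,0,0,0,0],[175,0,0,0,0,0,0],[165,0,0,0,0,0,0],[150,0,0,0,0,0,0],[150,0,0,0,0,0,0]]]' 20; python3 - <<'E'
from h import *
togo([.6005,.1905,.15],106.3)
for n in("scene","top"):
    c=r.read_camera(n);x,y,w,h=dict(top=(160,130,100,90),scene=(230,110,120,100))[n]
    i=c["img"][y:y+h,x:x+w,::-1]; cv2.imwrite(f"pics/{n}6.png",cv2.resize(i,None,fx=6,fy=6,interpolation=cv2.INTER_CUBIC))
E
```

```text
time_s: 12.35
tcp_pos: [0.6014, 0.1902, 0.147]
tcp_rot: [3.137, 0.001, 1.856]
force: [0.2, 0.5, -0.6]
finger_gap: 0.411
t 12.35 tcp [0.6014 0.1902 0.147 ] rpy [1.7971e+02 8.0000e-02 1.0634e+02] F [ 0.17  0.46 -0.57] M [ 0.01 -0.01 -0.  ] gap 0.411
shift units [ 0.013 -0.018 -0.076] turn units [0.058 0.017 0.008]
```

View pics/scene6.png

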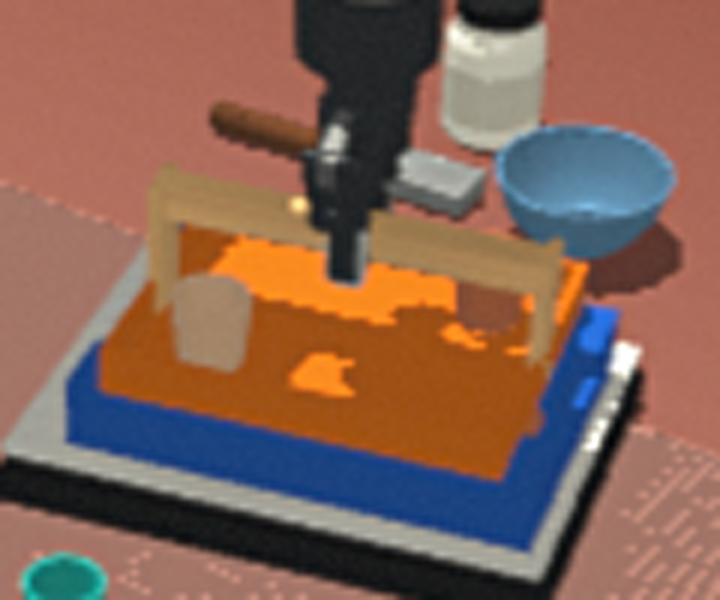

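View pics/top6.png

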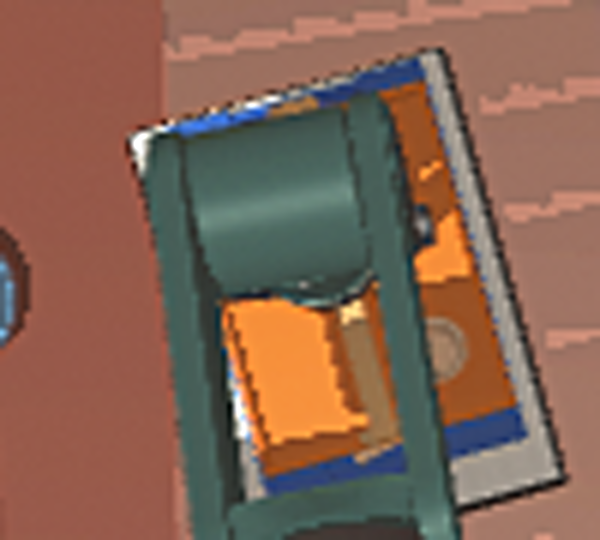

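```bash
python3 -m handwheel '[[[120,0,0,0,0,0,0],[120,0,0,-0.1,0,0,0],[120,0,0,-0.3,0.05,0,0],[120,0,0,-0.5,0,0,0],[120,0,0,-0.6,0,0,0],[120,0,0,-0.8,0,0,0],[120,0,0,-0.8,0,0,0],[120,0,0,-0.5,0,0,0]]]'; python3 -m handwheel '[[[120,-0.5,-0.3,0,0,0,0],[120,-0.9,-0.3,0,0,0,0],[120,-0.9,-0.3,0,0,0,0],[120,-0.9,-0.3,0,0,0,0],[120,-0.9,-0.3,0,0,0,0],[120,-0.9,-0.3,0,0,0,0],[120,-0.9,-0.3,0,0,0,0],[120,-0.4,-0.1,0,0,0,0]]]';  python3 -m handwheel '[[[120,0,0,0,0,0,0],[120,0,0,0,0,0,0]]]' >/dev/null
python3 - <<'E'
from h import *
togo([.6005,.1905,.15],106.3)
for n in("scene","top"):
    c=r.read_camera(n);x,y,w,h=dict(top=(160,130,100,90),scene=(230,110,120,100))[n]
    np.savez(f"pics/{n}7.npz",**c)
    cv2.imwrite(f"pics/{n}7f.png",c["img"][...,::-1])
    i=c["img"][y:y+h,x:x+w,::-1]; cv2.imwrite(f"pics/{n}7.png",cv2.resize(i,None,fx=6,fy=6,interpolation=cv2.INTER_CUBIC))
E
```

```text
time_s: 13.12
tcp_pos: [0.5968, 0.1895, 0.291]
tcp_rot: [-3.127, 0.0, 1.856]
force: [0.6, -0.3, 0.4]
finger_gap: 0.528
time_s: 13.78
tcp_pos: [0.5879, -0.0813, 0.3042]
tcp_rot: [3.134, 0.003, 1.867]
force: [0.6, -0.4, -0.1]
finger_gap: 0.527
t 13.95 tcp [ 0.5878 -0.086   0.3049] rpy [179.56   0.27 106.6 ] F [ 0.56 -0.71 -0.43] M [-0.   -0.01  0.03] gap 0.528
shift units [6.552 2.25  3.86 ] turn units [0.088 0.053 0.06 ]
```

View pics/scene7.png

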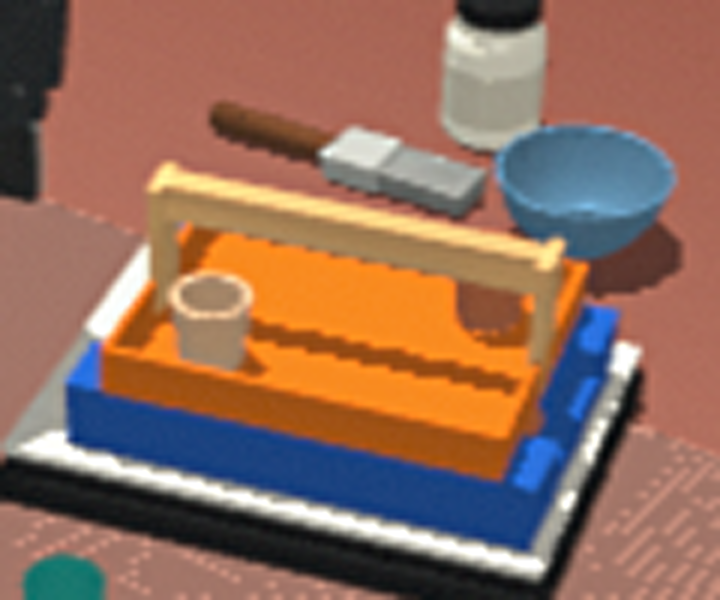

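View pics/top7.png

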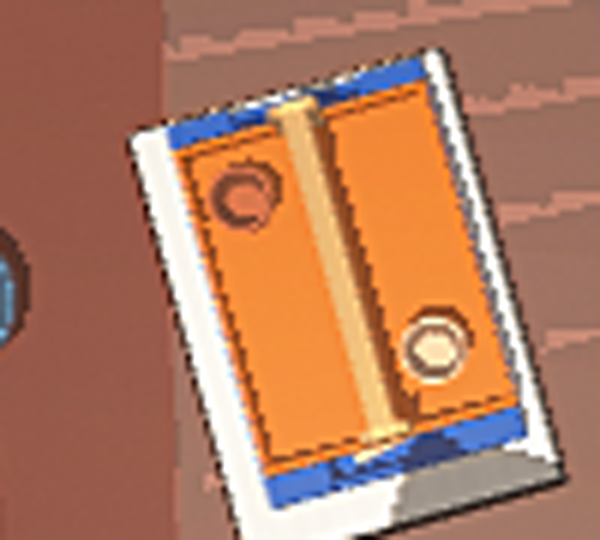

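View pics/scene7f.png

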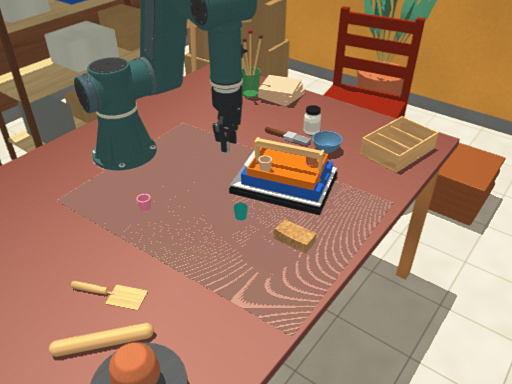

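```bash
python3 - <<'E'
from h import *
s=dict(np.load("pics/scene7.npz"));t=dict(np.load("pics/top7.npz"))
P=[];U=[]
S=np.array([[163,174],[553,250],[103,350],[512,442],[588,264]])/6+[230,110]
T=np.array([[388,430],[293,106],[521,402],[428,85],[175,152]])/6+[160,130]
for c,p in((s,S),(t,T)):
    for k in("fovy","cx","cy","k1"): c[k]=float(c[k])
    P.append(np.c_[c["R"],c["t"]]);U.append(cv2.undistortPoints(p.reshape(-1,1,2),intr(c),dist(c))[:,0].T)
X=cv2.triangulatePoints(P[0],P[1],*U);X=(X[:3]/X[3]).T;print("handle ends(exp z~.161) / rim corners (exp ~.103)\n",X.round(4))
w=onplane(t,T[2:],.103);print("top center",((w[0]+w[2])/2).round(4))
E
```

```text
handle ends(exp z~.161) / rim corners (exp ~.103)
 [[0.4968 0.1557 0.1639]
 [0.7008 0.2166 0.1645]
 [0.518  0.0741 0.1038]
 [0.7273 0.1367 0.1009]
 [0.6796 0.2986 0.1042]]
top center [0.5962 0.1844 0.103 ]
```

```bash
python3 -c "
from workcell import r
print(r.sign_off())"
```

```text
the job is handed in; nothing more can be done
None
```

I lifted the orange tray by its handle, carried it level and turned it about 24° to match the blue tray. I then lowered it in small steps, let go, moved the arm clear and handed the job in at about 14 s.

**Contact:** There was no contact at rail height, and first contact came about 14 mm lower, where the lugs should be home. The press between the trays read about 9 N at most when I checked, against the 25 N limit. Just before release there was a small sideways force of about 2–3 N. It was gone once I let go.

**Final pictures:**
- **Height:** triangulated rim corners are at z = 0.101–0.104 m, against about 0.103 m expected when home and about 0.116 m if it were riding on the rails.
- **Level:** the two handle ends are within 1 mm of each other, at 0.1639 and 0.1645 m. They are about 3 mm above the 0.161 m I expected, which I put down to picking points in the picture.
- **Scene:** both cups stand in the tray, nothing else visibly moved, and the gripper touches nothing.

**Disagreement between checks:** the two cameras differed by 5–7 mm in x throughout, so I aimed using the offset between the trays, which they agreed on to about 3 mm.

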